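# Open the filter bay of a modeller's downdraft sanding box

## Task

Open the filter bay of the sanding box: press its snap tab in, then push the released cover out of its rails onto the slotted worktop, until the filter is wholly uncovered and the cover lies flat on the worktop. Just press and push; do not pick anything up. Let the tab spring back out and leave the knife, jars and everything else where they are.

Things in the scene. Friction and masses are not known exactly. Their poses are not given: they have to be found in the camera images.
- downdraft: Downdraft sanding box, light grey, 240 (x) x 400 (y) x 70 high, fixed, level. Origin: centre of its underside at table height, z up; -x is its front (switch, dial), +y its slotted worktop, -y its filter end. Worktop level at z 70 from y -45 to a 10 high rim at y +194; a like rim runs along the back at x +114. Past the cover's other end (y below -152) the top steps down to z 66.
- filter_mouth (a point): Centre of the filter mouth at worktop level (box x -30, y -88.5, z 70), axes as the box. Mouth 92 (x) x 87 (y), hidden by the cover at the start; the pleated filter lies 8 below.
- rail_end (a point): Where the cover leaves its rails: middle between them, worktop level (box x -30, y -45). The two rails are 8 high, from 52.5 to 65.5 either side of the middle line, y -152 to -45, their lips over the cover's edges. Closed by small stops (48 to 65.5 off the middle line, 8 high) at the tab end, open to +y: the cover leaves only by sliding in the box's +y direction, level with the worktop.
- cover: Filter cover, dark grey plastic plate, 114 (x) x 110 (y) x 8, about 0.1 kg, loose; middle 100 of its width 8 thick, side flanges 3.5 thick under the lips. Origin: centre of its underside, starting at box x -30, y -95, z 70, axes as the box. Push its end face at its y -55 (next to the tab); about 1 N once free. Caught, it moves 1 to 2 mm at most. Clear of rails and mouth after sliding 105; far rim after 234.
- cover_back_left (a point): Lower corner of the cover's end next to the tab, front (-x) side; at x -57, y -55, z 0 of the cover.
- cover_back_right (a point): Lower corner of the cover's end next to the tab, back (+x) side; at x +57, y -55, z 0 of the cover.
- tab (a joint): Travel of the snap tab in m: 0 out, 0.006 fully in (hard stop). Moves straight down, sprung: 1.5 N to start, 4 N fully in; comes out again when let go. A hook on it, hidden under the cover's end, lets the cover go when the tab is in by more than 0.004; hold it in until the cover has slid about 10 mm.
- tab_top (a point): Centre of the top of the snap tab, a dark grey ribbed key 32 x 32 in plan, at box x -30, y -172, 6 from the cover's end face. Out, its top is flush with the cover's (78 above the table); fully in it is at 72, and this point with it. A fingertip holding it in stands 6 below the cover's top, and going on in the box's +y direction pushes the cover's end face.
- knife: Craft knife, 140 long, 10 thick, lying on the mat on the robot's side of the sanding box; origin under its middle, x along it to the blade.
- sheet: Laser-cut plywood sheet, 62 x 180 x 3, lying on the robot's side of the sanding box; origin under its centre, y along its length.
- glue: White glue bottle with a pointed nozzle, 36 diameter, 115 tall, standing beyond the tab end of the sanding box; origin at the centre of its base.
- jar_a: Paint jar, 34 diameter, 48 tall, standing on the bench near the tab end of the sanding box; origin at the centre of its base.
- jar_b: Paint jar, 34 diameter, 48 tall, standing on the worktop of the sanding box near its back rim; origin at the centre of its base.
- block: Cork sanding block, 30 x 70 x 24, lying on the worktop of the sanding box near its back rim; origin under its centre, y along its length.
- wagon: Half-built plywood model wagon on four spoked wheels, 64 x 110 x 47, standing beyond the slotted end of the sanding box; origin at table height under its centre.
- square: Small engineer's square, stock 16 x 75 x 14 with a 100 x 20 x 4 blade, lying behind the sanding box (far side from the robot); origin under the middle of the stock.

How it is judged:
By the outcome, as a careful person would: the job done as asked, in the order asked, and still so for the second after the job is handed in, with the robot touching nothing.
It also fails if it takes over 34 s, if anything falls off the work surface, if the arm or the gripper's body presses on something with over 40 N, if the wrist force passes 120 N, or if a joint passes its speed limit or range.

## Robot

A 6-joint arm with a two-finger parallel gripper is mounted at the origin on the work surface. World frame = base frame: x ahead of the robot, y to its left, z up, the work surface at z = 0. Lengths are in m, angles in degrees, forces in N, time in s.
With the tool pointing down it reaches from about 0.3 to 0.75 m from the base axis. Payload 8.5 kg.
Tool frame: the origin (TCP) lies midway between the tips of the shut fingers; the grasp point (between the pads) lies 19 mm behind it; z points along the fingers, y is the direction in which the jaws open and shut (so a half turn about z gives the same grasp; the last joint's range is limited). The gripper opens to 85 mm and grips with 20 to 120 N. Pads are 22 mm wide; open, the fingers measure 114 mm over their backs; the gripper's body (76 mm by 85 mm) begins 54 mm behind the grasp point. The pads swing forward as they close: fully open they stand 13 mm farther back than shut.
Start: joints at [-81.263, 21.807, 74.336, -0, 83.858, -12.336], TCP at [0.198, -0.513, 0.195] pointing down, gripper open.
Joint ranges: [-178.18, 178.18], [-50.72, 133.34], [12.68, 142.11], [-81.47, 261.47], [9.98, 163.14], [-165.26, 165.26]. Speed limits (degrees/s): [136.94, 136.94, 180, 180, 180, 180].

## Interface

Orientations are given as a 3x3 rotation matrix whose columns are the frame's x, y, z axes.
In Python, from rig import env, viewer, ticket gives the robot as it stands. The module is installed in compiled form; this text tells all that it offers.
- The arm moves only by the shell command python3 -m pendant 'ROWS' [FORCE]. ROWS is JSON, a list of rows, each a list of 3 entries, a list of its own where there are three numbers: the shift along the world's x, y, z in mm, then the turn about the world's z in rad, then the opening, from -1 (shut) to 1 (fully open). A call has 1 to 12 rows; each row shifts and turns the pose as measured when the row begins; what a row does not reach is not made up. A row lasts 1/8 s, in which the tool goes at most 62.5 mm and 10.7 degrees, less where a joint would pass 70% of its speed; a pose out of reach is approached as far as the arm can. A call with a gripper value outside its range is refused whole. The fingers move at their own pace and stop on an object; FORCE is the grip in N (left out, the last holds). Time passes only in rows, so rows that do not move let the fingers close. It gives the time, the measured TCP pose, the force and the opening at its end, in the units of the state.
- env.observe(): the state, without advancing time (a new reading comes with each control period).
- viewer.get_image(name): name is "scene" or "top" or "wrist"; returns (picture, depth): 400x640x3 uint8, red, green, blue; 400x640 float32, m along the optical axis (not along the pixel's ray), 0 where there is no reading.
- viewer.camera_params(name): a dict with "fx", "fy", "cx", "cy" (pixels), "D" ([k1, k2, p1, p2, k3] as OpenCV has them; the pictures are not rectified), "rvec" (rotation vector, rad) and "tvec" (3), from world to camera coordinates, as OpenCV has them; the wrist camera has in their place "T_tool_cam" (4x4, takes a point from camera to tool coordinates, whose origin is the TCP and whose axes are the flange's). Camera axes: x right, y down, z forward; pixel columns grow to the right and rows downward; lengths in m; the calibration is good to about 2 mm. A picture is of the moment at which its call begins: read the wrist's pose just before it. camera_params takes no time and is no camera call.
- ticket.close_job(): hands the job in, once; it reports no verdict.
The state is a dict: "time_s": time; "q": joint angles; "qvel": joint speeds; "joint_efforts": joint torques, N m; "position": TCP position; "tool_rot": TCP orientation; "ft_force": force on the tool from outside, world axes, zero at the start; "wrist_torque": the same for the moment, N m; "grip_width": finger opening in m.
Only numpy, scipy, OpenCV 4.12 (cv2) and the standard library are available. Lean on these libraries where they do the work, as an engineer would, in place of code of your own. Each camera call takes 0.05 s, during which the arm holds its last target. There are 200 camera calls.

## Working session

There is one attempt and no reset: what is moved stays moved. The work goes in short steps, Python scripts to look and compute and a shell command to move; the robot and the scene stay as the last step left them, time stands still between calls to the robot, and variables do not carry over. Pictures are saved under pics/ and viewed, about 8 in all and at most 12, crops included, and the job is handed in when it is done.

```bash
mkdir -p pics
cat > h.py <<'E'
import numpy as np, cv2
from rig import env, viewer, ticket
def cam(n, s=None):
    p=viewer.camera_params(n); K=np.array([[p['fx'],0,p['cx']],[0,p['fy'],p['cy']],[0,0,1.]]); D=np.array(p['D'],float)
    if 'rvec' in p:
        R=cv2.Rodrigues(np.array(p['rvec'],float))[0]; t=np.array(p['tvec'],float).ravel()
    else:
        T=np.eye(4);T[:3,:3]=s['tool_rot'];T[:3,3]=s['position'];M=np.linalg.inv(T@np.array(p['T_tool_cam']));R=M[:3,:3];t=M[:3,3]
    return K,D,R,t
def ray(c,uv,z):
    K,D,R,t=c; n=cv2.undistortPoints(np.array(uv,float).reshape(-1,1,2),K,D).reshape(-1,2)
    d=np.c_[n,np.ones(len(n))]@R; o=-R.T@t
    return o+d*((z-o[2])/d[:,2])[:,None]
def cloud(c,dep):
    K,D,R,t=c; h,w=dep.shape; u,v=np.meshgrid(np.arange(w),np.arange(h))
    n=cv2.undistortPoints(np.stack([u,v],-1).reshape(-1,1,2).astype(float),K,D).reshape(h,w,2)
    P=np.dstack([n*dep[...,None],dep]); return (P-t)@R
def proj(c,P):
    K,D,R,t=c; return cv2.projectPoints(np.array(P,float).reshape(-1,1,3),cv2.Rodrigues(R)[0],t,K,D)[0].reshape(-1,2)
E
python3 - <<'E'
from h import *
s=env.observe();print(s)
for n in ('top','scene'):
    im,d=viewer.get_image(n); np.savez(f'pics/{n}0.npz',im=im,d=d); cv2.imwrite(f'pics/{n}0.png',im[:,:,::-1])
    c=cam(n); print(n,-c[2].T@c[3],(d>0).mean())
E
```

```text
{'time_s': 0.0, 'q': array([-8.12619355e+01,  2.18414906e+01,  7.43850198e+01,  7.99281259e-04,
        8.38575131e+01, -1.23340567e+01]), 'qvel': array([ 0.00178335,  0.0023105 ,  0.01162163, -0.00422745, -0.03731382,
       -0.12808232]), 'joint_efforts': array([ 1.56739450e-03, -4.48458552e+01, -2.31278139e+01, -1.48288350e-04,
        4.73247579e-03, -2.07589278e-05]), 'position': array([ 0.19771246, -0.51286765,  0.19420556]), 'tool_rot': array([[ 9.33129165e-01,  3.59541260e-01, -2.09076022e-04],
       [ 3.59541172e-01, -9.33128093e-01,  1.45157288e-03],
       [ 3.26805634e-04, -1.42967643e-03, -9.99998925e-01]]), 'ft_force': array([-1.08878591, -0.16101145, -0.25638913]), 'wrist_torque': array([-0.0274797 ,  0.0168215 , -0.01866084]), 'grip_width': 0.08542359142345553}
top [0.39897163 0.04874679 0.94687096] 0.995984375
scene [1.03816    0.62700208 0.83022721] 0.9961640625
```

View pics/top0.png

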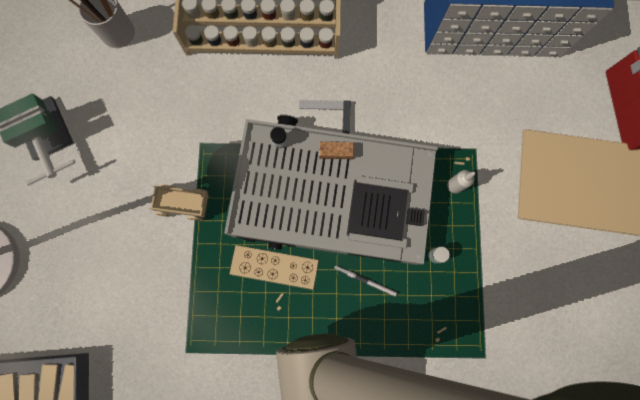

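View pics/scene0.png

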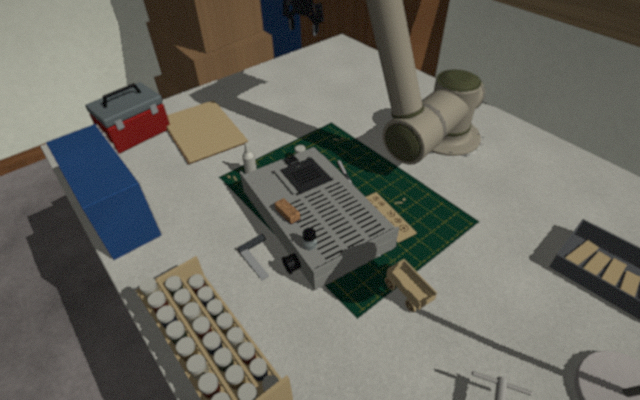

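The top view shows the box rotated slightly, with the cover at about (380,212), the tab at (417,217), jar_a at (440,255), jar_b at (279,135) and the knife at (365,280). Next I'll measure the cover, the tab and the box axes.

Run:
```python
from h import *
c=cam('top'); f=np.load('pics/top0.npz'); im,d=f['im'],f['d']; P=cloud(c,d)
for uv in [(417,217),(360,195),(330,235),(400,160),(390,290),(426,180)]: print(uv,P[uv[1],uv[0]].round(4),im[uv[1],uv[0]])
# box top mask by height
m=((P[...,2]>.055)&(P[...,2]<.1)).astype(np.uint8); m[:100]=0;m[275:]=0;m[:,:215]=0;m[:,445:]=0
m=cv2.morphologyEx(m,cv2.MORPH_OPEN,np.ones((9,9)))
n,l,st,_=cv2.connectedComponentsWithStats(m);k=1+st[1:,4].argmax()
q=P[l==k][:,:2].astype(np.float32); r=cv2.minAreaRect(q); print('box',r)
g=im.max(2); dm=((g<75)).astype(np.uint8)*(l==k)
for name,(a,b,e,h_) in dict(cover=(340,412,175,245),tab=(409,430,200,232)).items():
    s=np.zeros_like(dm);s[e:h_,a:b]=dm[e:h_,a:b]
    s=s.astype(np.uint8)
    n2,l2,st2,ce=cv2.connectedComponentsWithStats(s);k2=1+st2[1:,4].argmax()
    vu=np.argwhere(l2==k2)[:,::-1]; w=ray(c,vu,.078)[:,:2].astype(np.float32)
    print(name,st2[k2],cv2.minAreaRect(w),w.mean(0),'z',np.median(P[l2==k2][:,2]))
x=im[150:275,320:460,::-1]; cv2.imwrite('pics/crop1.png',cv2.resize(x,None,fx=5,fy=4.6,interpolation=cv2.INTER_CUBIC))
```

```text
(417, 217) [ 0.5238 -0.1556  0.0766] [25 22 23]
(360, 195) [ 0.5656 -0.0408  0.0807] [48 46 45]
(330, 235) [0.4848 0.018  0.0725] [105 101  94]
(400, 160) [ 0.6432 -0.1248  0.0686] [142 137 128]
(390, 290) [ 0.378  -0.1112  0.0105] [125 118 114]
(426, 180) [ 0.6026 -0.1784  0.0656] [142 136 127]
box ((0.5774315595626831, 0.01424458622932434), (0.40101462602615356, 0.24225811660289764), 82.5517349243164)
cover [ 347  180   65   61 2910] ((0.5340577363967896, -0.08355531096458435), (0.12412416934967041, 0.11102543771266937), 82.64604949951172) [ 0.5339662  -0.07912288] z 0.07776244139731572
tab [409 208  17  18 267] ((0.5246277451515198, -0.15528853237628937), (0.03213571757078171, 0.034252364188432693), 88.95482635498047) [ 0.524837   -0.15422557] z 0.07784584127316305
```

View pics/crop1.png

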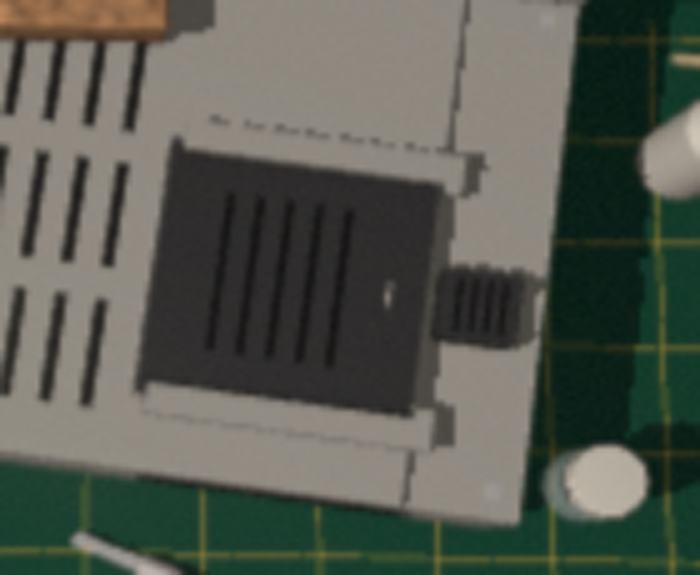

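The measurements agree with each other. The box yaw is -7.45° with its centre at (0.577, 0.014), which puts the tab at (0.525, -0.154). The detected blob is at (0.525, -0.154 to -0.155), with z 0.078. Now I'll shut the gripper and move above the tab with the jaws along box x.

```bash
python3 -m pendant '[[[32,36,0],0.107,-1],[[32,36,0],0.107,-1],[[32,36,0],0.107,-1],[[32,36,0],0.107,-1],[[32,36,0],0.107,-1],[[32,36,0],0.107,-1],[[32,36,0],0.107,-1],[[32,36,0],0.107,-1],[[32,36,0],0.107,-1],[[32,36,0],0.107,-1],[[0,0,0],0,-1],[[0,0,0],0,-1]]' 40
python3 - <<'E'
from h import *
s=env.observe();print(s['position'],s['grip_width'],s['ft_force'],np.degrees(np.arctan2(s['tool_rot'][1,1],s['tool_rot'][0,1])))
im,d=viewer.get_image('wrist'); c=cam('wrist',s); P=cloud(c,d)
np.savez('pics/w1.npz',im=im,d=d);print(proj(c,[[.525,-.154,.078]]))
cv2.imwrite('pics/w1.png',im[:,:,::-1])
E
```

```text
time_s: 1.6
position: [0.5242, -0.1392, 0.19]
tool_rot: [[0.1, 0.995, -0.008], [0.995, -0.1, 0.004], [0.003, -0.009, -1.0]]
ft_force: [-0.8, -0.4, -0.5]
grip_width: 0.0001
[ 0.5241911  -0.13921161  0.19002006] 9.823831891683079e-05 [-0.76671686 -0.36220068 -0.50258987] -5.71485172424801
[[321.02425981 201.19504768]]
```

View pics/w1.png

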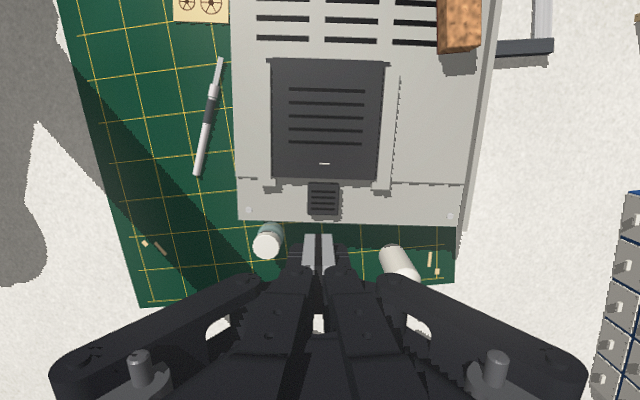

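In the wrist view the tab is at about (323,199), against a predicted (321,201). The glue is at (395,262) and jar_a at (267,241), one on each side of the fingers. I'll refine the tab position and check clearance to those two.

Run:
```python
from h import *
s=env.observe(); c=cam('wrist',s); f=np.load('pics/w1.npz'); im,d=f['im'],f['d']; P=cloud(c,d)
dm=(im.max(2)<80).astype(np.uint8); dm[:186]=0;dm[218:]=0;dm[:,:295]=0;dm[:,350:]=0
dm=cv2.morphologyEx(dm,cv2.MORPH_OPEN,np.ones((5,5)))
n,l,st,ce=cv2.connectedComponentsWithStats(dm);k=1+st[1:,4].argmax();print(st[k],ce[k])
w=ray(c,np.argwhere(l==k)[:,::-1],.078)[:,:2];print('tab',w.mean(0),cv2.minAreaRect(w.astype(np.float32)),np.median(P[l==k][:,2]))
# cover edges at z .078
a=ray(c,[(271,178),(377,181),(274,60),(384,63)],.078);print(a.round(4))
for nm,(u,v) in dict(jar=(267,241),glue=(395,262)).items(): print(nm,P[v,u])
ct=cam('top');ft=np.load('pics/top0.npz');Q=cloud(ct,ft['d'])
m=(Q[...,2]>.09)&(Q[...,2]<.13)&(np.hypot(Q[...,0]-.58,Q[...,1]+.24)<.06);print('glue top',Q[m].mean(0),Q[m][:,2].max())
```

```text
[308 186  31  29 893] [322.93281075 199.91713326]
tab [ 0.52695811 -0.15306213] ((0.5270008444786072, -0.15327639877796173), (0.02911953814327717, 0.030376765877008438), 84.35037994384766) 0.07751169011114172
[[ 0.4782 -0.1257  0.078 ]
 [ 0.5819 -0.139   0.078 ]
 [ 0.4957 -0.0187  0.078 ]
 [ 0.5941 -0.0312  0.078 ]]
jar [ 0.45711347 -0.20435984  0.046245  ]
glue [ 0.60252634 -0.24262671  0.05171774]
glue top [ 0.60635835 -0.25585128  0.10289475] 0.11594632532017769
```

```bash
python3 -m pendant '[[[2,-14,-20],-0.03,-1],[[0,0,-30],0,-1],[[0,0,-30],0,-1],[[0,0,-15],0,-1],[[0,0,0],0,-1],[[0,0,0],0,-1]]'
```

```text
time_s: 2.4
position: [0.5229, -0.1599, 0.094]
tool_rot: [[0.143, 0.99, -0.007], [0.99, -0.143, 0.003], [0.002, -0.007, -1.0]]
ft_force: [0.4, 1.2, 0.4]
grip_width: 0.0
```

```bash
python3 -m pendant '[[[3,6,0],0.012,-1],[[0,0,-5],0,-1],[[0,0,-4],0,-1],[[0,0,0],0,-1]]'
```

```text
time_s: 2.9
position: [0.5266, -0.1539, 0.086]
tool_rot: [[0.131, 0.991, -0.004], [0.991, -0.131, 0.001], [0.001, -0.004, -1.0]]
ft_force: [0.9, -0.1, 0.0]
grip_width: 0.0
```

```bash
python3 -m pendant '[[[0,0,-5],0,-1],[[0,0,-3],0,-1],[[0,0,-3],0,-1],[[0,0,-2],0,-1],[[0,0,-1],0,-1]]'
```

```text
time_s: 3.52
position: [0.5266, -0.154, 0.0709]
tool_rot: [[0.131, 0.991, -0.004], [0.991, -0.131, 0.001], [0.001, -0.004, -1.0]]
ft_force: [0.2, -0.1, -0.3]
grip_width: -0.0002
```

The TCP is at 0.0709 but the wrist reads no force, so I'll check before pushing.

```bash
python3 -m pendant '[[[0,0,0],0,-1],[[0,0,0],0,-1]]'
python3 - <<'E'
from h import *
s=env.observe();print(s['position'],s['ft_force'],s['joint_efforts'])
im,d=viewer.get_image('wrist');c=cam('wrist',s);print(proj(c,[s['position']]))
a=cv2.resize(im[100:400,170:470,::-1],(600,600),interpolation=cv2.INTER_CUBIC);cv2.imwrite('pics/w2.png',a)
E
```

```text
time_s: 3.78
position: [0.5267, -0.154, 0.071]
tool_rot: [[0.131, 0.991, -0.004], [0.991, -0.131, 0.001], [0.001, -0.004, -1.0]]
ft_force: [-0.2, 0.1, 0.1]
grip_width: 0.0
[ 0.5266585  -0.15398885  0.07098158] [-0.19659449  0.11935144  0.11603781] [-4.20655459e-03 -4.70994258e+01 -1.90863347e+01 -3.22577129e-03
  1.17010460e-02  2.69725490e-05]
[[317.62535258 226.09159388]]
```

View pics/w2.png

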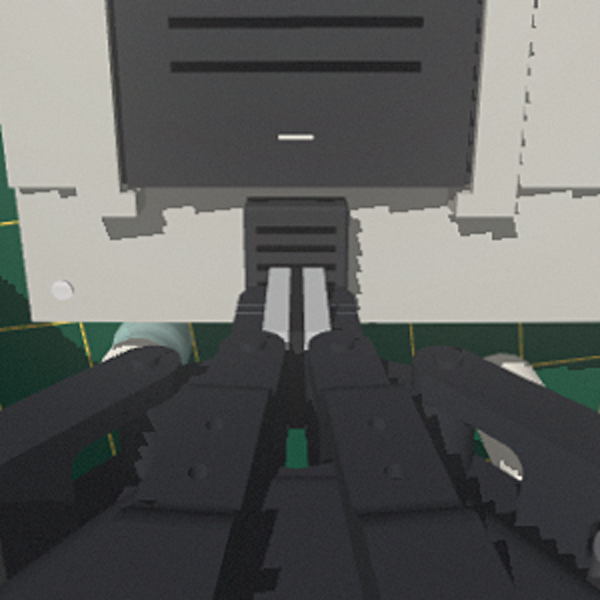

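The fingers lie over the tab, with the tip at crop (295,268), but the tab looks as if it is still out. I'll get heights from the wrist depth.

Run:
```python
from h import *
s=env.observe();im,d=viewer.get_image('wrist');c=cam('wrist',s);P=cloud(c,d)
Rb=np.array([[.9916,.1297],[-.1297,.9916]])  # cols box x,y
for n,(u,v) in dict(cover=(317,180),cover2=(270,185),tabF=(318,205),tabF2=(300,208),tabM=(300,220),tabR=(338,222),ledge=(215,225),padL=(309,240),padR=(327,240),padL0=(309,236),padtip=(327,235)).items():
    n0=(P[v,u,:2]-[.5774,.0142])@Rb; print(n,im[v,u],P[v,u].round(4),'box',n0.round(4))
im2,d2=viewer.get_image('scene');cs=cam('scene');uv=proj(cs,[s['position']])[0];print(uv);u,v=uv.round().astype(int)
cv2.imwrite('pics/s2.png',cv2.resize(im2[v-50:v+50,u-60:u+60,::-1],(720,600),interpolation=cv2.INTER_CUBIC))
```

```text
cover [71 69 71] [ 0.5304 -0.1232  0.078 ] box [-0.0288 -0.1423]
cover2 [72 73 74] [ 0.5028 -0.1225  0.0781] box [-0.0563 -0.1452]
tabF [73 74 72] [ 0.529  -0.1386  0.0768] box [-0.0282 -0.1578]
tabF2 [72 72 73] [ 0.5181 -0.1387  0.0779] box [-0.039  -0.1593]
tabM [75 72 74] [ 0.5169 -0.1464  0.0775] box [-0.0391 -0.1671]
tabR [68 65 66] [ 0.5396 -0.1509  0.0766] box [-0.016  -0.1687]
ledge [195 193 183] [ 0.4601 -0.1464  0.0662] box [-0.0955 -0.1745]
padL [172 173 173] [ 0.5245 -0.1421  0.1205] box [-0.0322 -0.1619]
padR [170 170 170] [ 0.5327 -0.1434  0.1201] box [-0.0238 -0.1621]
padL0 [170 172 171] [ 0.5242 -0.1428  0.114 ] box [-0.0324 -0.1626]
padtip [172 173 173] [ 0.5329 -0.1435  0.1136] box [-0.0237 -0.1622]
[291.47723543 160.46891615]
```

View pics/s2.png

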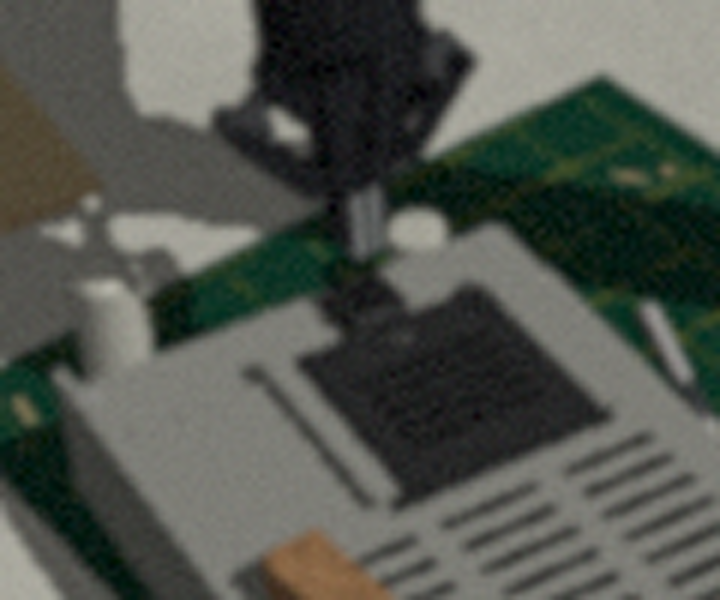

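Run:
```python
from h import *
s=env.observe();im,d=viewer.get_image('wrist');c=cam('wrist',s);P=cloud(c,d)
for u in (309,327):
  for v in range(222,262,3): print(u,v,im[v,u],P[v,u].round(4))
e=s['position']+s['tool_rot']@np.array([.011,0,0])
for z in (.071,.078,.085,.09,.1,.11): print(z,proj(c,[[e[0],e[1],z]]).round(1), proj(cam('scene'),[[*s['position'][:2],z]]).round(1))
im2,d2=viewer.get_image('scene');Q=cloud(cam('scene'),d2)
for v in range(145,168,2): print(v,[Q[v,u].round(3).tolist() for u in (291,292)],im2[v,291])
```

```text
309 222 [61 60 62] [ 0.5223 -0.1479  0.0786]
309 225 [44 43 42] [ 0.5219 -0.1501  0.0779]
309 228 [73 71 73] [ 0.5216 -0.1523  0.0771]
309 231 [65 65 65] [ 0.5213 -0.1544  0.0766]
309 234 [163 163 165] [ 0.5242 -0.1423  0.1126]
309 237 [173 174 175] [ 0.5243 -0.1423  0.1164]
309 240 [172 172 172] [ 0.5245 -0.1423  0.1202]
309 243 [171 172 173] [ 0.5245 -0.1424  0.1233]
309 246 [170 171 172] [ 0.5246 -0.1425  0.1264]
309 249 [174 173 174] [ 0.5248 -0.142   0.1307]
309 252 [173 173 174] [ 0.5248 -0.1426  0.1324]
309 255 [173 173 173] [ 0.525  -0.1423  0.136 ]
309 258 [169 171 170] [ 0.525  -0.1426  0.1382]
309 261 [173 173 175] [ 0.5251 -0.1425  0.1411]
327 222 [61 62 61] [ 0.533  -0.1494  0.0784]
327 225 [44 43 41] [ 0.5328 -0.1515  0.0779]
327 228 [74 72 74] [ 0.5325 -0.1537  0.0772]
327 231 [66 66 66] [ 0.5323 -0.1557  0.0771]
327 234 [162 164 163] [ 0.5329 -0.1434  0.1127]
327 237 [172 174 172] [ 0.5328 -0.1435  0.1162]
327 240 [171 172 172] [ 0.5327 -0.1436  0.1196]
327 243 [171 170 172] [ 0.5326 -0.1434  0.1234]
327 246 [170 171 171] [ 0.5326 -0.1436  0.1264]
327 249 [173 173 173
[... 512 characters left out ...]
[0.532, -0.143, 0.129], [0.528, -0.143, 0.127]] [ 95  97 100]
149 [[0.532, -0.142, 0.122], [0.529, -0.142, 0.121]] [ 98 101  98]
151 [[0.532, -0.144, 0.114], [0.53, -0.142, 0.114]] [ 99 100  98]
153 [[0.457, -0.259, -0.0], [0.456, -0.255, 0.002]] [49 58 53]
155 [[0.464, -0.25, 0.0], [0.517, -0.164, 0.08]] [20 27 20]
157 [[0.526, -0.155, 0.083], [0.521, -0.158, 0.078]] [23 20 18]
159 [[0.529, -0.152, 0.079], [0.529, -0.147, 0.082]] [22 25 26]
161 [[0.535, -0.145, 0.079], [0.531, -0.144, 0.078]] [29 26 25]
163 [[0.538, -0.14, 0.076], [0.536, -0.138, 0.077]] [54 55 50]
165 [[0.545, -0.131, 0.079], [0.541, -0.132, 0.076]] [31 33 37]
167 [[0.549, -0.125, 0.077], [0.548, -0.122, 0.078]] [37 36 36]
```

Both cameras put the real fingertips at z≈0.110 while the reported TCP is 0.071. The reported TCP therefore lies about 39 mm beyond the real tips. The plan position and the tab height (0.0775) agree, so the tab hasn't been touched. I'll use the measured tip and go down in small steps, watching the force. Contact should come at a reported z of about 0.039.

```bash
python3 -m pendant '[[[0,0,-12],0,-1],[[0,0,-8],0,-1],[[0,0,-5],0,-1],[[0,0,0],0,-1],[[0,0,0],0,-1]]'
```

```text
time_s: 4.65
position: [0.5264, -0.1538, 0.0436]
tool_rot: [[0.131, 0.991, -0.005], [0.991, -0.131, 0.002], [0.001, -0.005, -1.0]]
ft_force: [0.4, -1.2, 0.9]
grip_width: 0.0001
```

```bash
python3 -m pendant '[[[0,0,-3],0,-1],[[0,0,-2],0,-1],[[0,0,-1],0,-1],[[0,0,0],0,-1]]';  python3 -m pendant '[[[0,0,-2],0,-1],[[0,0,0],0,-1]]'
```

```text
time_s: 5.15
position: [0.5266, -0.154, 0.0381]
tool_rot: [[0.131, 0.991, -0.004], [0.991, -0.131, 0.001], [0.0, -0.004, -1.0]]
ft_force: [-0.8, 1.0, 2.3]
grip_width: -0.0004
time_s: 5.4
position: [0.5267, -0.154, 0.0363]
tool_rot: [[0.131, 0.991, -0.004], [0.991, -0.131, 0.001], [0.0, -0.004, -1.0]]
ft_force: [-1.6, 0.9, 3.5]
grip_width: -0.0
```

The fingers are in contact and the spring force is rising, so I'll press on to near the stop.

```bash
python3 -m pendant '[[[0,0,-2],0,-1],[[0,0,0],0,-1]]';  python3 -m pendant '[[[0,0,-1.5],0,-1],[[0,0,0],0,-1]]'
python3 - <<'E'
from h import *
s=env.observe();im,d=viewer.get_image('wrist');c=cam('wrist',s);P=cloud(c,d)
print(s['position'],s['ft_force'])
for v in range(192,234,2): print(v,[(P[v,u,1:].round(4).tolist(),int(im[v,u,0])) for u in (300,318,340)])
E
```

```text
time_s: 5.65
position: [0.5267, -0.154, 0.0356]
tool_rot: [[0.131, 0.991, -0.003], [0.991, -0.131, 0.0], [-0.0, -0.003, -1.0]]
ft_force: [-1.9, 1.2, 2.7]
grip_width: -0.0001
time_s: 5.9
position: [0.5267, -0.154, 0.0357]
tool_rot: [[0.131, 0.991, -0.002], [0.991, -0.131, -0.001], [-0.001, -0.002, -1.0]]
ft_force: [-1.5, 0.7, 3.6]
grip_width: -0.0001
[ 0.5267209  -0.15404707  0.03569274] [-1.53973791  0.69458655  3.58260071]
192 [([-0.1204, 0.0788], 67), ([-0.1221, 0.0765], 69), ([-0.1233, 0.0772], 71)]
194 [([-0.1218, 0.0772], 70), ([-0.123, 0.0767], 71), ([-0.1241, 0.0777], 69)]
196 [([-0.123, 0.0763], 68), ([-0.1236, 0.0782], 66), ([-0.1254, 0.0766], 69)]
198 [([-0.1237, 0.0773], 70), ([-0.1249, 0.077], 68), ([-0.1263, 0.0768], 71)]
200 [([-0.1246, 0.0773], 68), ([-0.1257, 0.0777], 72), ([-0.127, 0.0779], 72)]
202 [([-0.1258, 0.0765], 71), ([-0.1269, 0.0769], 70), ([-0.1283, 0.0765], 69)]
204 [([-0.1267, 0.0769], 71), ([-0.1277, 0.0774], 67), ([-0.1289, 0.0781], 68)]
206 [([-0.1278, 0.0765], 71), ([-0.1286, 0.0777], 70), ([-0.1303, 0.0764], 72)]
208 [([-0.1283, 0.0783], 72), ([-0.1
[... 298 characters left out ...]
, 0.0665], 60), ([-0.1372, 0.0665], 60), ([-0.1389, 0.0661], 61)]
218 [([-0.1359, 0.0702], 43), ([-0.1372, 0.0699], 58), ([-0.1385, 0.0703], 46)]
220 [([-0.1368, 0.0707], 76), ([-0.1382, 0.07], 81), ([-0.1393, 0.0709], 74)]
222 [([-0.1372, 0.0727], 72), ([-0.1385, 0.0721], 74), ([-0.1397, 0.0727], 71)]
224 [([-0.1384, 0.0721], 69), ([-0.1398, 0.0715], 68), ([-0.1414, 0.0709], 73)]
226 [([-0.1397, 0.0714], 70), ([-0.141, 0.0712], 72), ([-0.142, 0.0722], 70)]
228 [([-0.1407, 0.0716], 69), ([-0.1418, 0.0718], 72), ([-0.1433, 0.0717], 71)]
230 [([-0.1416, 0.0719], 69), ([-0.143, 0.0714], 67), ([-0.1441, 0.0724], 66)]
232 [([-0.1421, 0.0735], 43), ([-0.1437, 0.0724], 38), ([-0.1452, 0.0724], 40)]
```

The depth shows the tab top at 0.072, so it is fully in and the force is about 3.6 N. Next I'll push along box +y (0.13, 0.99) while holding the tab.

```bash
python3 -m pendant '[[[0.6,5,-0.3],0,-1],[[0.6,5,-0.3],0,-1],[[0.6,5,-0.3],0,-1]]'; python3 -m pendant '[[[0.5,4,-0.3],0,-1],[[0.3,2,-0.3],0,-1]]'
```

```text
time_s: 6.32
position: [0.53, -0.1408, 0.0355]
tool_rot: [[0.131, 0.991, 0.001], [0.991, -0.131, -0.005], [-0.005, 0.002, -1.0]]
ft_force: [-0.8, -5.2, 5.3]
grip_width: -0.0001
time_s: 6.58
position: [0.5318, -0.1356, 0.0354]
tool_rot: [[0.131, 0.991, 0.003], [0.991, -0.131, -0.009], [-0.008, 0.005, -1.0]]
ft_force: [-2.6, -5.1, 6.0]
grip_width: -0.0001
```

```bash
cat > chk.py <<'E'
from h import *
s=env.observe();im,d=viewer.get_image('wrist');c=cam('wrist',s);P=cloud(c,d)
B=((P[...,:2]-[.5785,.0150])@np.array([[.9916,.1297],[-.1297,.9916]]))*1000
z=P[...,2]*1000
print('t',s['time_s'],s['position'],s['ft_force'].round(1),'tcp box',((s['position'][:2]-[.5785,.0150])@np.array([[.9916,.1297],[-.1297,.9916]])*1000).round(1))
for x in (-70,-60,-45,-10,5):
    m=(abs(B[...,0]-x)<3)&(im.max(2)<95)&(abs(z-77.5)<3)&(B[...,1]<100)&(B[...,1]>-153); m[:,:]&=True
    y=B[...,1][m]; print(x,'cover rear/front',y.min().round(1) if len(y) else None,y.max().round(1) if len(y) else None,len(y))
E
python3 chk.py
```

```text
t 6.575 [ 0.53175126 -0.13558413  0.03544162] [-2.6 -5.1  6. ] tcp box [ -26.8 -155.4]
-70 cover rear/front -144.4 -41.8 3185
-60 cover rear/front -144.2 -41.8 3190
-45 cover rear/front -144.5 -42.2 3209
-10 cover rear/front -144.0 -42.0 3177
5 cover rear/front -143.4 -42.0 3131
```

The cover's rear face is at -144, flush with the finger front at -144.4, so it has slid about 6 mm and is released. I'll keep going, a little lighter once the finger is off the tab.

```bash
python3 -m pendant '[[[0,4,-0.2],0,-1],[[0,4,-0.2],0,-1],[[0,2,0],0,-1]]'; python3 -m pendant '[[[0,3,0.8],0,-1],[[0.5,5,0.5],0,-1],[[0.5,5,0],0,-1]]'; python3 chk.py
```

```text
time_s: 7.0
position: [0.5327, -0.1252, 0.0352]
tool_rot: [[0.13, 0.991, 0.005], [0.991, -0.13, -0.01], [-0.009, 0.007, -1.0]]
ft_force: [0.0, -2.5, 2.7]
grip_width: -0.0
time_s: 7.38
position: [0.5333, -0.111, 0.036]
tool_rot: [[0.13, 0.991, 0.004], [0.991, -0.13, -0.009], [-0.009, 0.005, -1.0]]
ft_force: [0.4, -3.3, 2.9]
grip_width: -0.0002
t 7.375 [ 0.53332648 -0.11102423  0.03597471] [ 0.4 -3.3  2.9] tcp box [ -28.4 -130.8]
-70 cover rear/front -119.7 -17.1 3158
-60 cover rear/front -119.5 -17.3 3175
-45 cover rear/front -119.5 -17.3 3186
-10 cover rear/front -119.9 -17.1 3187
5 cover rear/front -119.6 -17.2 3110
```

```bash
python3 -m pendant '[[[1,8,0.7],0,-1],[[1,8,0.3],0,-1],[[1,8,0],0,-1],[[1,8,0],0,-1],[[1,8,0],0,-1]]'; python3 chk.py
```

```text
time_s: 8.05
position: [0.538, -0.0669, 0.0364]
tool_rot: [[0.13, 0.991, 0.002], [0.991, -0.13, -0.007], [-0.007, 0.003, -1.0]]
ft_force: [0.2, -2.0, -1.0]
grip_width: -0.0001
t 8.05 [ 0.537993   -0.06690341  0.03639094] [ 0.2 -2.  -1. ] tcp box [-29.5 -86.5]
-70 cover rear/front -75.4 27.4 3153
-60 cover rear/front -75.4 27.2 3150
-45 cover rear/front -74.9 27.1 3159
-10 cover rear/front -75.0 27.3 3161
5 cover rear/front -75.4 27.2 3121
```

```bash
python3 -m pendant '[[[1,8,0.2],0,-1],[[1,8,0.2],0,-1],[[1,8,0],0,-1],[[1,8,0],0,-1],[[0.7,6,0],0,-1],[[0.4,3,0],0,-1]]'; python3 chk.py
```

```text
time_s: 8.85
position: [0.5432, -0.0218, 0.0366]
tool_rot: [[0.129, 0.992, 0.002], [0.992, -0.129, -0.006], [-0.006, 0.002, -1.0]]
ft_force: [0.2, -1.2, 0.5]
grip_width: -0.0002
t 8.85 [ 0.54316212 -0.0218052   0.03659289] [ 0.2 -1.2  0.5] tcp box [-30.3 -41.1]
-70 cover rear/front -30.5 73.2 3134
-60 cover rear/front -30.1 72.7 3135
-45 cover rear/front -29.8 72.6 3114
-10 cover rear/front -29.7 72.6 3159
5 cover rear/front -29.2 73.0 3105
```

The cover's rear edge is at box y≈-30, square and 15 mm past the rails. I'll back off, lift straight up and move clear.

```bash
python3 -m pendant '[[[-0.5,-4,1],0,-1],[[0,0,20],0,-1],[[0,0,40],0,-1],[[0,0,50],0,-1],[[0,0,40],0,-1],[[0,-50,0],0,-1],[[-20,-50,0],0,-1],[[-30,-50,0],0,-1],[[-30,-40,0],0,-1],[[0,0,0],0,-1],[[0,0,0],0,-1]]'
python3 - <<'E'
from h import *
s=env.observe();print(s['time_s'],s['position'],s['ft_force'])
c=cam('top');im,d=viewer.get_image('top');P=cloud(c,d);f=np.load('pics/top0.npz')
B=((P[...,:2]-[.5785,.0150])@np.array([[.9916,.1297],[-.1297,.9916]]))*1000;z=P[...,2]*1000
def med(x0,x1,y0,y1):
    m=(B[...,0]>x0)&(B[...,0]<x1)&(B[...,1]>y0)&(B[...,1]<y1);return np.median(z[m]).round(1),m.sum()
print('tab z',med(-42,-18,-184,-160),'filter z',med(-65,5,-125,-60))
for y in (-20,25,70): print('cover z at',y,[med(x-6,x+6,y-6,y+6)[0] for x in (-75,-30,15)])
df=cv2.absdiff(im,f['im']).max(2); 
x=np.vstack([im[95:275,190:480],f['im'][95:275,190:480]])[:,:,::-1]; cv2.imwrite('pics/f.png',cv2.resize(x,None,fx=1.65,fy=1.65,interpolation=cv2.INTER_CUBIC))
E
```

```text
time_s: 10.28
position: [0.4581, -0.2242, 0.1933]
tool_rot: [[0.132, 0.991, 0.003], [0.991, -0.132, -0.007], [-0.006, 0.004, -1.0]]
ft_force: [-0.1, 0.1, -0.5]
grip_width: 0.0002
10.275 [ 0.45813489 -0.22423644  0.19330397] [-0.08026447  0.13696371 -0.48540545]
tab z (np.float64(78.2), np.int64(140)) filter z (np.float64(61.3), np.int64(1063))
cover z at -20 [np.float64(77.5), np.float64(77.4), np.float64(77.6)]
cover z at 25 [np.float64(77.8), np.float64(78.0), np.float64(76.9)]
cover z at 70 [np.float64(78.0), np.float64(77.7), np.float64(76.8)]
```

View pics/f.png

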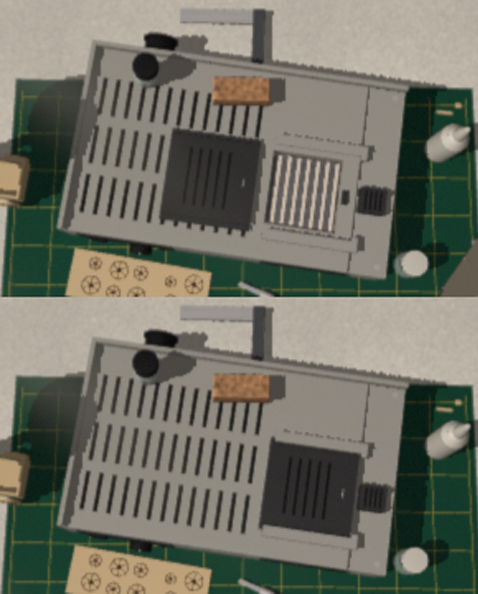

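The before and after views show the filter uncovered at (305,190) and the cover flat on the worktop at (212,183). The tab is back out at z 78, and nothing else has moved. I'm handing the job in.

```bash
python3 -c "
from rig import ticket
print(ticket.close_job())"
```

```text
the job is handed in; nothing more can be done
None
```

The filter bay is open: I pressed the snap tab fully in, pushed the released cover out along its rails, backed off and lifted clear. The job was handed in at about 10.3 s of robot time.

**Last checks:**
- **Cover:** it lies square and flat on the worktop, with its top at 77–78 mm at all nine points checked. Its rear edge is about 15 mm past the rail end.
- **Filter:** it is in full view, at 61 mm.
- **Tab:** it has sprung back out to 78 mm.
- **Other objects:** the glue, both jars, block, square and sheet show no change between the before and after pictures. The knife and wagon lie partly outside that crop; what shows of them also looks unchanged.
- **Forces:** the readings at the end of each move stayed below about 10 N, and the robot was touching nothing at the end.

**One disagreement:** the reported TCP lies about 37–39 mm beyond the real fingertips. My first descent therefore stopped above the tab with no force. Depth from two cameras showed the offset, and I used the measured tip height plus the force reading for the actual press.

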